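Sort two stone blanks on the sloping slot gauge and shut it

ROBOT

A 6-joint arm with a two-finger parallel gripper is mounted at the origin on the work surface. World frame = base frame: x ahead of the robot, y to its left, z up, the work surface at z = 0. Lengths are in m, angles in rad, forces in N, time in s.
With the tool pointing down it reaches from about 0.35 to 0.925 m from the base axis. Payload 6.4 kg.
Tool frame: the origin (TCP) lies between the finger pads; the fingertips stand 11 mm ahead of it and the grasp point (between the pads) lies 8 mm behind it; z points along the fingers, y is the line along which they close (so a half turn about z gives the same grasp; the last joint's range is limited). The gripper opens to 94 mm and grips with 3 to 60 N. Pads are 16 mm wide; open, the fingers measure 119 mm over their backs; the gripper's body (75 mm by 177 mm) begins 78 mm behind the grasp point.
Start: joints at [1.057, 0.245, 1.558, -0, 1.339, -0.174], TCP at [0.217, 0.613, 0.216] pointing down, gripper open.
Joint ranges: [-3.13, 3.13], [-1.02, 2.26], [0.13, 2.54], [-0.95, 4.09], [0.21, 2.88], [-2.74, 2.74]. Speed limits (rad/s): [2.57, 2.57, 3.14, 3.14, 3.14, 3.14].

INTERFACE

Orientations are given as a unit quaternion [w, x, y, z].
In Python, from cell import robot gives the robot as it stands. The module is installed in compiled form; this text tells all that it offers.
- The arm moves only by the shell command python3 -m handwheel 'ROWS' [FORCE]. ROWS is JSON, a list that holds one entry, the list of rows, each a list of 7 numbers: the shift along the tool's x, y, z in mm, then the turn, a rotation vector about the tool's x, y, z in degrees, then the finger opening in mm, from 0 to 94. In form: [[[x, y, z, ax, ay, az, claw], ...]]. A call has 1 to 10 rows; each row is the pose to reach, as a shift and turn from the pose commanded when the call began, along the tool's axes at that moment; what a row does not reach only later rows make up. A row lasts 1/12 s, in which the tool goes at most 41.7 mm and 7.16 degrees, less where a joint would pass 70% of its speed; a pose out of reach is approached as far as the arm can. A call with a gripper value outside its range is refused whole. The fingers move at their own pace and stop on an object; FORCE is the grip in N (left out, the last holds). Time passes only in rows, so rows that repeat a pose let the fingers close. It gives the time, the measured TCP pose, the force, the opening and the grip force at its end, in the units of the state.
- robot.get_state(): the state, without advancing time (a new reading comes with each control period).
- robot.camera(name): name is "scene" or "top" or "wrist"; returns (picture, depth): 400x640x3 uint8, red, green, blue; 400x640 float32, m along the optical axis (not along the pixel's ray), 0 where there is no reading.
- robot.get_calibration(name): a dict with "fx", "fy", "cx", "cy" (pixels), "rvec" (rotation vector, rad) and "tvec" (3), from world to camera coordinates, as OpenCV has them. Camera axes: x right, y down, z forward; pixel columns grow to the right and rows downward; lengths in m; the calibration is good to about 2 mm. A picture is of the moment at which its call begins: read the wrist's pose just before it. get_calibration takes no time and is no camera call; for the wrist camera it gives the pose at the moment of the call.
- robot.job_done(): hands the job in; it is judged then, once.
Trained networks look in the newest picture that a camera, given by its name, has taken for a name from the list of things; names that differ only in an ending like _2 or _b are one class to them, and where a whole thing is asked for, a point or a joint stands for the part that bears it (a point fixed in the world has none). Each returns a list of dicts, best first, with "score" (0 to 1); they miss things now and then, are a little off and sometimes report something else, mostly with a low value. They report only what shows in the picture. A call takes as long as a camera call.
- robot.masks_of(camera, name): "region" (400x640 bool, what is visible of it) and "box" ([left, top, right, bottom] in pixels, round what is visible of it).
- robot.pinpoint(camera, name): "at" ([column, row] in pixels: a listed point, or the origin of a listed thing).
The state is a dict: "time": time; "q": joint angles; "qd": joint speeds; "tau": joint torques, N m; "eef_pos": TCP position; "tool_rot": TCP orientation; "force": force on the tool from outside, world axes, zero at the start; "moment": the same for the moment, N m; "gripper_width": finger opening in m; "finger_force": force on a finger pad.
Only numpy, scipy, OpenCV 4.12 (cv2) and the standard library are available. Lean on these libraries where they do the work, as an engineer would, in place of code of your own. Each camera call takes 0.05 s, during which the arm holds its last target. There are 200 camera calls.

TASK

Try both sawn stone blanks from the oak rack in the slot of the sloping gauge, holding them square to the plate: the one that fits is let through into the box, the one that does not is taken off again and stood in the dark reject box. Once both are sorted, slide the brass shutter closed over the slot; leave the brass pot, the amethyst and the brush where they are.

Things in the scene. Friction and masses are not known exactly. Their poses are not given: they have to be found in the camera images.
- narrow_blank: Upright sawn stone slab, 56 mm wide (its x), 14 mm thick (its y), 90 mm tall (its z); the origin is the centre of its lower edge face. It stands in one of the rack's two slots. It is the one that fits the gauge slot. About 0.2 kg.
- narrow_top (a point): Centre of the upper edge face of the narrow blank, 90 mm above its origin along its z.
- wide_blank: Upright sawn stone slab of the same stone, 70 mm wide (x), 14 mm thick (y), 90 mm tall (z); the origin is the centre of its lower edge face. It stands in the rack's other slot. It is too wide for the gauge slot. About 0.25 kg.
- rack: Fixed oak rack 100 (x) x 150 (y) x 35 mm tall, origin in the centre of its underside. Two slots 76 mm long (along x) and 18 mm wide at y = -37.5 and +37.5 mm, 25 mm deep, floors 10 mm over the bench. Which blank is in which slot varies.
- gauge: Fixed closed oak gauge box with a sloping aluminium top plate facing the robot and a clear back window; origin on the bench straight below the slot's centre. Reaches from x = -54 to +110 mm, y = -55 to +100 mm; inner floor at z = 6 mm; flat deck behind the plate at z = 164 mm. The slot in the plate is the only way in.
- slot_mouth (a point): Centre of the slot's mouth on the sloping plate's upper face, 130 mm above gauge's origin. z = plate's outward normal, leaning 35 degrees from vertical towards the robot (-x of gauge); x runs up the slope, y sideways. Slot: 62 mm long (x), 20 mm wide (y), 16 mm deep, then open space: a blank let go slides into the box. Plate 120 mm along x; 7 mm high rails along y at x = -49.5 and +49.5 mm.
- shutter (a joint): Brass shutter sliding on the sloping plate sideways (along slot_mouth's y): 0 m = shut over the slot, up to 0.075 m = open. 92 mm (x) x 40 mm (y) plate with its top 4.5 mm over the sloping plate; needs 2 to 3 N to slide and stays where left; when shut it meets a hard stop.
- shutter_knob (a point): Point on the axis of the shutter's brass knob, 20 mm above the sloping plate. The knob is a post along the plate's normal: 16 mm across from 5 to 28 mm above the plate, a 20 mm head from there to 37 mm. It sits 8 mm to the +y side of the shutter's centre; axes as slot_mouth.
- reject_box: Fixed open-topped dark wooden box, outside 115 (x) x 52 (y) x 50 mm tall, walls and floor 6 mm (inside 103 x 40 mm), origin in the centre of its underside. Stands on the opposite side of the gauge from the rack.
- dop_pot: Bystander, to be left alone: squat open brass pot, 84 mm across, 62 mm tall.
- amethyst: Bystander, to be left alone: rough amethyst chunk, about 75 x 60 x 80 mm.
- brush: Bystander, to be left alone: hand brush with a wooden handle, lying flat.

How it is judged:
On the way, in this order (a step that is already met when the one before it is completed fails the run):
1. The wide blank is tried: lower edge on the slot mouth at over 1 N for 0.2 s, centred within 8 mm along and 6 mm across the slot, square to plate and slot within 11 degrees (before or after the other) (x of wide_blank in the frame of slot_mouth between -0.008 and 0.008 m and y of wide_blank in the frame of slot_mouth between -0.006 and 0.006 m and z of wide_blank in the frame of slot_mouth between -0.006 and 0.006 m and angle between the z axis of wide_blank and the z axis of slot_mouth, either way round below 0.2 rad and angle between the y axis of wide_blank and the y axis of slot_mouth, either way round below 0.2 rad and contact force between wide_blank and gauge above 1 N), for 0.2 s.
2. Both are sorted: the narrow blank is wholly through the slot, inside the gauge box, and the wide one stands or leans in the reject box, its lower edge on the floor (x of wide_blank in the frame of reject_box between -0.052 and 0.052 m and y of wide_blank in the frame of reject_box between -0.022 and 0.022 m and z of wide_blank in the frame of reject_box below 0.025 m and angle between wide_blank's own z axis and vertical below 0.75 rad and x of narrow_blank in the frame of gauge between -0.046 and 0.106 m and y of narrow_blank in the frame of gauge between -0.046 and 0.091 m and z of each of narrow_blank, narrow_top in the frame of gauge below 0.115 m and x of narrow_top in the frame of gauge between -0.046 and 0.106 m and y of narrow_top in the frame of gauge between -0.046 and 0.091 m and z of narrow_top in the frame of slot_mouth below -0.018 m), for 0.2 s.
3. After both are sorted, the shutter is slid shut over the slot (within 4 mm of its stop) (value of joint shutter below 0.004 m), for 0.2 s.
At the end, for the whole second after the job is handed in: The narrow blank is wholly inside the gauge box below the plate, the wide blank is in the reject box with its lower edge within 25 mm of the box's underside and leaning less than 43 degrees, both released and at rest (under 20 mm/s), and the shutter is shut within 4 mm of its stop (all of step 2 and value of joint shutter below 0.004 m and linear speed of each of narrow_blank, wide_blank below 0.02 m/s); the robot touches nothing.
It fails at once if The dop pot, amethyst or brush is moved by more than 30 mm (distance of any of dop_pot, amethyst, brush from where it was at the start of the episode above 0.03 m).
It fails at once if The wide blank is dropped into the reject box instead of being set down (it enters or falls there faster than 0.8 m/s) (horizontal distance between wide_blank and reject_box below 0.05 m and z of wide_blank in the frame of reject_box below 0.05 m and linear speed of wide_blank above 0.8 m/s).
It also fails if it takes over 72 s, if anything falls off the work surface, if the arm or the gripper's body presses on something with over 40 N, if the wrist force passes 120 N, or if a joint passes its speed limit or range.

## Working session

There is one attempt and no reset: what is moved stays moved. The work goes in short steps, Python scripts to look and compute and a shell command to move; the robot and the scene stay as the last step left them, time stands still between calls to the robot, and variables do not carry over. Pictures are saved under pics/ and viewed, at most 10 in all, crops included, and the job is handed in when it is done.

```bash
mkdir -p pics; cat > h.py <<'E'
import numpy as np, cv2
from scipy.spatial.transform import Rotation as R
from cell import robot
def cal(c):
    k=robot.get_calibration(c); M=cv2.Rodrigues(np.array(k['rvec'],float))[0]; return k,M,np.array(k['tvec'],float).ravel()
def world(c,D,kc=None):
    k,M,t=kc or cal(c); v,u=np.mgrid[0:400,0:640]
    P=np.stack([(u-k['cx'])/k['fx']*D,(v-k['cy'])/k['fy']*D,D],-1)
    return (P-t)@M
def proj(c,p,kc=None):
    k,M,t=kc or cal(c); q=M@np.array(p)+t; return [k['fx']*q[0]/q[2]+k['cx'],k['fy']*q[1]/q[2]+k['cy']]
def save(I,n): cv2.imwrite('pics/'+n+'.png',I[:,:,::-1])
def tool():
    s=robot.get_state(); q=s['tool_rot']; return np.array(s['eef_pos']),R.from_quat([q[1],q[2],q[3],q[0]]).as_matrix(),s
def rows(pos,Rt):
    "shift mm / rotvec deg from current pose to target"
    p,r,s=tool(); return np.round(r.T@(np.array(pos)-p)*1000,1),np.round(np.degrees(R.from_matrix(r.T@Rt).as_rotvec()),1)
E
python3 - <<'E'
from h import *
np.set_printoptions(precision=4,suppress=True)
ims=[]
for c in ['top','scene']:
    I,D=robot.camera(c); W=world(c,D); ims.append(I)
    np.savez('/tmp/'+c,I=I,D=D,W=W)
    for n in ['narrow_blank','wide_blank','rack','gauge','shutter','reject_box','dop_pot','amethyst','brush']:
        m=robot.masks_of(c,n)
        for d in m[:1]:
            P=W[d['region']&(D>0)]
            print(c,n,round(d['score'],2),d['box'],np.percentile(P,[2,98],axis=0).round(3).tolist())
    for n in ['slot_mouth','shutter_knob','narrow_top','reject_box','rack']:
        for d in robot.pinpoint(c,n)[:1]:
            u,v=np.round(d['at']).astype(int); print(c,n,d['score'],d['at'],W[v,u])
save(cv2.resize(np.vstack(ims),(480*1,600)),'a')
print(tool()[1], robot.get_state()['time'])
E
```

```text
top narrow_blank 0.69 [227.5, 234.6, 237.0, 254.1] [[0.418, 0.278, 0.033], [0.468, 0.292, 0.103]]
top wide_blank 0.83 [199.8, 232.3, 212.2, 258.6] [[0.41, 0.354, 0.031], [0.475, 0.369, 0.103]]
top rack 0.88 [198.1, 226.3, 250.1, 265.9] [[0.393, 0.249, 0.001], [0.493, 0.398, 0.04]]
top gauge 0.88 [316.8, 148.2, 378.0, 222.6] [[0.525, -0.12, 0.001], [0.693, 0.039, 0.167]]
top shutter 0.92 [324.5, 175.5, 339.9, 208.4] [[0.551, -0.02, 0.109], [0.626, 0.023, 0.164]]
top reject_box 0.89 [411.0, 195.9, 425.9, 237.1] [[0.467, -0.29, 0.002], [0.579, -0.235, 0.053]]
top dop_pot 0.65 [402.6, 139.8, 443.0, 184.6] [[0.629, -0.338, 0.002], [0.743, -0.225, 0.064]]
top amethyst 0.64 [229.3, 151.2, 257.9, 175.8] [[0.662, 0.235, 0.004], [0.73, 0.313, 0.071]]
top brush 0.81 [306.7, 263.7, 373.4, 282.7] [[0.33, -0.113, 0.012], [0.367, 0.073, 0.023]]
top slot_mouth 0.95 [351.6, 195.0] [ 0.5945 -0.0689  0.0051]
top shutter_knob 0.84 [327.6, 194.2] [0.5713 0.0091 0.1583]
top narrow_top 0.76 [230.8, 240.9] [0.4508 0.2838 0.1001]
top reject_box 0.75 [416.6, 219.3] [ 0.5161 -0.2689  0.0045]
top rack 0.91 [225
[... 580 characters left out ...]
], [0.586, -0.232, 0.049]]
scene dop_pot 0.73 [170.9, 245.6, 231.1, 302.6] [[0.637, -0.333, 0.002], [0.745, -0.223, 0.061]]
scene amethyst 0.83 [413.3, 242.2, 449.9, 270.6] [[0.672, 0.237, 0.007], [0.74, 0.308, 0.069]]
scene brush 0.69 [268.9, 157.3, 335.1, 175.9] [[0.326, -0.109, -0.002], [0.374, 0.076, 0.02]]
scene slot_mouth 0.56 [286.7, 207.2] [ 0.5611 -0.0638  0.0936]
scene shutter_knob 0.83 [318.2, 197.8] [0.584  0.0122 0.1477]
scene narrow_top 0.65 [412.6, 159.6] [0.4491 0.2884 0.097 ]
scene reject_box 0.61 [217.2, 225.3] [ 0.5308 -0.2582  0.0035]
scene rack 0.78 [418.9, 184.2] [0.4858 0.3072 0.0351]
[[-0.9428  0.3333  0.    ]
 [ 0.3333  0.9428 -0.    ]
 [-0.     -0.     -1.    ]] 1.5
```

View pics/a.png

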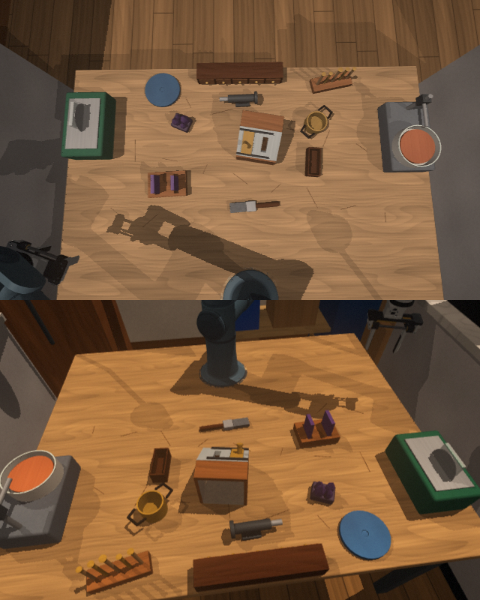

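The pictures show, in the top view (480x300), the rack at (170,183), gauge at (258,137), reject box at (313,161), brush at (253,206) and pot at (317,122). Next I get the yaws and the plate plane.

```bash
python3 - <<'E'
from h import *
np.set_printoptions(precision=4,suppress=True)
for c in ['top','scene']:
    z=np.load('/tmp/%s.npz'%c); W,D,I=z['W'],z['D'],z['I']
    def box(lo,hi): return W[((W>lo)&(W<hi)).all(-1)&(D>0)]
    for n,lo,hi in [('rack',(.37,.23,.027),(.52,.42,.045)),('nar',(.39,.26,.085),(.5,.31,.11)),('wide',(.39,.34,.085),(.5,.385,.11)),('rej',(.44,-.32,.042),(.62,-.2,.06)),('deck',(.55,-.15,.157),(.73,.07,.17)),('gaugeAll',(.5,-.16,.03),(.73,.07,.17))]:
        P=box(lo,hi); r=cv2.minAreaRect((P[:,:2]*1000).astype(np.float32)); print(c,n,len(P),np.round(r[0],1),np.round(r[1],1),round(r[2],1),P[:,2].mean().round(4))
    # plate plane
    P=box((.53,-.14,.09),(.63,.06,.155))
    best=None;rg=np.random.default_rng(0)
    for _ in range(400):
        a=P[rg.choice(len(P),3,False)]; nn=np.cross(a[1]-a[0],a[2]-a[0]); l=np.linalg.norm(nn)
        if l<1e-7: continue
        nn/=l; s=abs((P-a[0])@nn)<.0025
        if best is None or s.sum()>best.sum(): best=s
    Q=P[best]; m=Q.mean(0); n=np.linalg.svd(Q-m)[2][2]; n*=np.sign(n[2])
    print(c,'plane',best.sum(),m,n,'tilt',np.degrees(np.arccos(n[2])),'yaw',np.degrees(np.arctan2(-n[1],-n[0])))
z=np.load('/tmp/top.npz');save(cv2.resize(z['I'][140:240,300:440],(784,560),interpolation=cv2.INTER_CUBIC),'b')
E
```

```text
top rack 1231 [443.1 325.5] [100.1 151.2] 2.7 0.0348
top nar 119 [444.1 287.6] [54.6 14.3] 4.4 0.0981
top wide 153 [441.1 361.9] [67.9 13.8] 1.1 0.0982
top rej 249 [ 542.6 -265.5] [ 56.6 153.1] 88.0 0.0489
top deck 1554 [624.1 -44.7] [154.5 138.6] 80.1 0.1634
top gaugeAll 3494 [610.6 -42.5] [155.3 165.8] 80.1 0.1393
top plane 1039 [ 0.5773 -0.0461  0.1275] [-0.5642  0.0872  0.821 ] tilt 34.81282417719442 yaw -8.788450342500104
scene rack 1037 [445.8 328. ] [105.  151.9] 2.6 0.0332
scene nar 121 [448.1 290.4] [57.3 15.1] 4.2 0.0953
scene wide 154 [444.3 365.3] [71.7 15.6] 1.9 0.0955
scene rej 287 [ 528.7 -261.5] [ 52.8 114.4] 85.2 0.0468
scene deck 2092 [629.6 -42.5] [154.8 135.1] 80.4 0.1616
scene gaugeAll 4814 [616.2 -40.1] [155.  162.4] 80.1 0.1296
scene plane 552 [ 0.576  -0.0455  0.1249] [-0.5661  0.0548  0.8225] tilt 34.66146175418364 yaw -5.53230293434999
```

View pics/b.png

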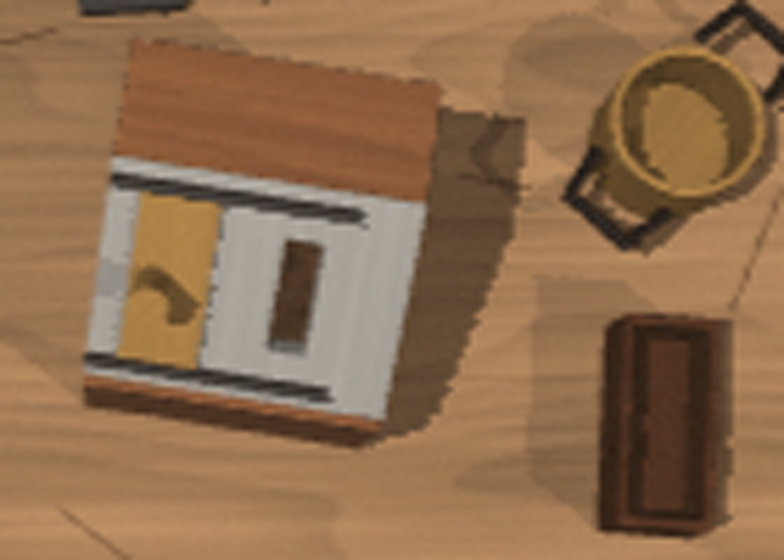

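The crop shows the slot at about (353,193) in full-image pixels and the shutter to its left, open. The reject box is at (418,216). I now go above the rack.

```bash
cat >> h.py <<'E'
def Rdown(yaw,tilt=0):
    "tool z = -normal leaning tilt deg towards -x, y sideways; yaw deg"
    return R.from_euler('z',yaw,degrees=True).as_matrix()@R.from_euler('y',-tilt,degrees=True).as_matrix()@np.diag([-1,1,-1.])
E
python3 - <<'E'
from h import *
print(rows((.40,.345,.26),Rdown(2.5)))
k,M,t=cal('wrist');p,r,s=tool();print(r.T@(-M.T@t-p), r.T@M.T, k['fx'])
E
```

```text
(array([-262.1, -191.4,  -43.5]), array([ -0.,   0., -22.]))
[ 0.07848419  0.00140655 -0.16896072] [[-5.64515432e-04 -9.62451131e-01 -2.71454418e-01]
 [ 9.99999037e-01 -8.87459607e-04  1.06692540e-03]
 [-1.26776839e-03 -2.71453554e-01  9.62450706e-01]] 304.6358182604994
```

```bash
python3 -m handwheel '[[[-262,-191,-43,0,0,-22,50],[-262,-191,-43,0,0,-22,50],[-262,-191,-43,0,0,-22,50],[-262,-191,-43,0,0,-22,50],[-262,-191,-43,0,0,-22,50],[-262,-191,-43,0,0,-22,50],[-262,-191,-43,0,0,-22,50],[-262,-191,-43,0,0,-22,50],[-262,-191,-43,0,0,-22,50],[-262,-191,-43,0,0,-22,50]]]' 
cat > rk.py <<'E'
from h import *
np.set_printoptions(precision=4,suppress=True)
kc=cal('wrist'); I,D=robot.camera('wrist'); W=world('wrist',D,kc); save(I,'rack')
for n,lo,hi in [('rack',(.35,.22,.03),(.52,.43,.04)),('nar',(.38,.26,.06),(.51,.325,.11)),('wide',(.38,.335,.06),(.51,.41,.11))]:
    P=W[((W>lo)&(W<hi)).all(-1)&(D>0)]
    if n!='rack': zt=np.percentile(P[:,2],95); P=P[abs(P[:,2]-zt)<.006]
    r=cv2.minAreaRect((P[:,:2]*1000).astype(np.float32)); print(n,len(P),np.round(r[0],1),np.round(r[1],1),round(r[2],1),P[:,2].mean())
for n in ['narrow_blank','wide_blank']:
    for d in robot.masks_of('wrist',n): print(n,d['score'],d['box'])
E
python3 rk.py
```

```text
time: 2.33
eef_pos: [0.4012, 0.3442, 0.26]
tool_rot: [0.0, -0.02, 1.0, 0.0]
force: [-0.3, -0.6, -0.4]
gripper_width: 0.0497
finger_force: 0.0
rack 5937 [444.8 328. ] [100.6 150.4] 2.7 0.03557047156102559
nar 394 [437.1 290.1] [37.4 14.1] 3.3 0.10023062740907117
wide 693 [442.6 365.1] [69.6 13. ] 3.3 0.10056234315038247
narrow_blank 0.68 [260.6, 186.2, 282.9, 235.8]
wide_blank 0.7 [325.0, 183.1, 339.3, 251.9]
```

View pics/rack.png

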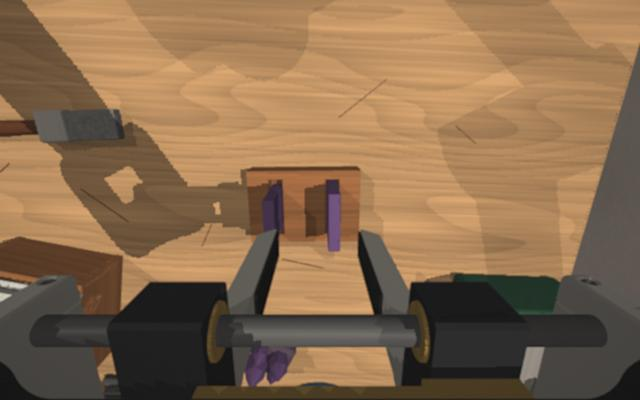

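The rack is at about (305,205), with the wide blank at (333,215) standing up in the right-hand slot. I grasp the wide one.

```bash
python3 -m handwheel '[[[-25,12,20,0,0,-0.6,50],[-42,19,60,0,0,-0.6,50],[-42,19,100,0,0,-0.6,50],[-42,19,130,0,0,-0.6,50],[-42,19,160,0,0,-0.6,50],[-42,19,178,0,0,-0.6,50],[-42,19,186,0,0,-0.6,50],[-42,19,186,0,0,-0.6,50],[-42,19,186,0,0,-0.6,0],[-42,19,186,0,0,-0.6,0]]]' 30 && python3 -m handwheel '[[[0,0,0,0,0,0,0],[0,0,0,0,0,0,0],[0,0,0,0,0,0,0],[0,0,0,0,0,0,0],[0,0,0,0,0,0,0]]]' 30
```

```text
time: 3.32
eef_pos: [0.442, 0.3674, 0.0753]
tool_rot: [0.001, -0.028, 1.0, 0.001]
force: [1.2, -0.3, -0.1]
gripper_width: 0.04
finger_force: 0.0
time: 3.73
eef_pos: [0.4415, 0.3663, 0.0741]
tool_rot: [0.0, -0.027, 1.0, 0.0]
force: [-0.6, -0.4, 2.9]
gripper_width: 0.0135
finger_force: 30.0
```

```bash
python3 -m handwheel '[[[0,0,-30,0,0,0,0],[0,0,-65,0,0,0,0],[0,0,-105,0,0,0,0],[0,0,-145,0,0,0,0],[0,0,-185,0,0,0,0],[0,-30,-210,0,0,0,0],[5,-65,-225,0,0,4,0],[10,-100,-240,0,0,8,0],[15,-140,-256,0,0,13,0],[20,-180,-256,0,0,13,0]]]' 30 && python3 -m handwheel '[[[11,-30,0,0,0,0,0],[25,-70,0,0,0,0,0],[37,-105,0,0,0,0,0],[37,-118,0,0,0,0,0],[37,-118,0,0,0,0,0]]]'
cat > gl.py <<'E'
from h import *
import sys
np.set_printoptions(precision=4,suppress=True)
kc=cal('wrist'); I,D=robot.camera('wrist'); W=world('wrist',D,kc); save(I,sys.argv[1]); np.savez('/tmp/g',I=I,D=D,W=W)
def box(lo,hi): return ((W>lo)&(W<hi)).all(-1)&(D>0)
P=W[box((.55,-.16,.157),(.75,.08,.171))]; r=cv2.minAreaRect((P[:,:2]*1000).astype(np.float32)); print('deck',len(P),np.round(r[0],1),np.round(r[1],1),r[2],P[:,2].mean())
P=W[box((.53,-.14,.09),(.63,.06,.155))]
rg=np.random.default_rng(0);best=np.zeros(1)
for _ in range(400):
    a=P[rg.choice(len(P),3,False)]; n=np.cross(a[1]-a[0],a[2]-a[0]); l=np.linalg.norm(n)
    if l<1e-7: continue
    s=abs((P-a[0])@n/l)<.0015
    if s.sum()>best.sum(): best=s
Q=P[best]; m=Q.mean(0); n=np.linalg.svd(Q-m)[2][2]; n*=np.sign(n[2]); print('plane',best.sum(),m,n,'tilt',np.degrees(np.arccos(n[2])),'yaw',np.degrees(np.arctan2(-n[1],-n[0])))
d=robot.pinpoint('wrist','slot_mouth')
k,M,t=kc; C=-M.T@t
def hit(uv,h=0):
    v=M.T@np.array([(uv[0]-k['cx'])/k['fx'],(uv[1]-k['cy'])/k['fy'],1]); return C+v*((m-C)@n+h)/(v@n)
for x in d[:1]: print('mouth',x['score'],x['at'],hit(x['at']))
# hole: rays whose depth goes > 8 mm below the plane, seen within ~50 mm of mouth
v,u=np.mgrid[0:400,0:640]
below=((W-m)@n<-.004)&(D>0)
rays=np.stack([(u-k['cx'])/k['fx'],(v-k['cy'])/k['fy'],np.ones_like(D)],-1)@M
X=C+rays*(((m-C)@n)/(rays@n))[...,None]
yaw=np.radians(-9.9); ref=hit(d[0]['at']) if d else np.array([.582,-.0585,.13])
sel=below&(np.linalg.norm(X-ref,axis=-1)<.045)
ex=np.array([np.cos(yaw)*np.cos(.6109),np.sin(yaw)*np.cos(.6109),np.sin(.6109)]); ey=np.array([-np.sin(yaw),np.cos(yaw),0])
a=np.c_[(X[sel]-ref)@ex,(X[sel]-ref)@ey]*1000
lo,hi=np.percentile(a,[1,99],axis=0); c=(lo+hi)/2; print('hole',len(a),lo,hi,cv2.minAreaRect(a.astype(np.float32)),'centre',ref+ex*c[0]/1e3+ey*c[1]/1e3)
for x in robot.pinpoint('wrist','shutter_knob')[:1]: print('knob',x['at'],hit(x['at'],.02))
E
python3 gl.py g1
```

```text
time: 4.57
eef_pos: [0.4313, 0.1847, 0.3322]
tool_rot: [0.002, 0.087, 0.996, 0.001]
force: [1.1, -0.6, -1.5]
gripper_width: 0.0139
finger_force: 30.0
time: 4.98
eef_pos: [0.3735, 0.0739, 0.3289]
tool_rot: [0.0, 0.088, 0.996, -0.0]
force: [0.4, -0.1, -2.6]
gripper_width: 0.0138
finger_force: 30.0
deck 487 [635.5  15. ] [40.1 27. ] 75.38583374023438 0.1626790580187882
plane 352 [0.6118 0.0194 0.1459] [-0.5195  0.2798  0.8074] tilt 36.156733035566674 yaw -28.305507722204926Traceback (most recent call last):
  File "gl.py", line 29, in <module>
    lo,hi=np.percentile(a,[1,99],axis=0); c=(lo+hi)/2; print('hole',len(a),lo,hi,cv2.minAreaRect(a.astype(np.float32)),'centre',ref+ex*c[0]/1e3+ey*c[1]/1e3)
          ~~~~~~~~~~~~~^^^^^^^^^^^^^^^^^
    return _quantile_unchecked(
        a, q, axis, out, overwrite_input, method, keepdims, weights)
    return _ureduce(a,
                    func=_quantile_ureduce_func,
    ...<5 lines>...
                    overwrite_input=overwrite_input,
                    method=method)
    r = func(a, **kwargs)
    result = _quantile(arr,
                       quantiles=q,
    ...<2 lines>...
                       out=out,
                       weights=wgt)
    slices_having_nans = np.isnan(arr[-1, ...])
                                  ~~~^^^^^^^^^
IndexError: index -1 is out of bounds for axis 0 with size 0
```

View pics/g1.png

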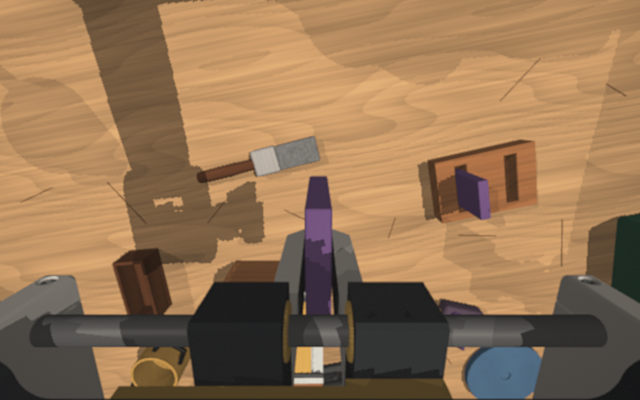

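The wrist picture is inverted: image up points toward the robot. The blank is held square at (318,230), but the gauge is hidden below. I move ahead to see it.

```bash
python3 -m handwheel '[[[-40,0,0,0,0,0,0],[-80,0,0,0,0,0,0],[-120,0,0,0,0,0,0],[-160,0,0,0,0,0,0],[-200,0,0,0,0,0,0],[-235,0,0,0,0,0,0],[-250,0,0,0,0,0,0],[-250,0,0,0,0,0,0],[-250,0,0,0,0,0,0]]]' 
cat >> gl.py <<'E'
P=W[box((.44,-.33,.044),(.62,-.2,.056))]; r=cv2.minAreaRect((P[:,:2]*1000).astype(np.float32)); print('rej',len(P),np.round(r[0],1),np.round(r[1],1),r[2])
E
python3 gl.py g2
```

```text
time: 5.83
eef_pos: [0.6208, 0.0344, 0.3276]
tool_rot: [-0.002, 0.085, 0.996, 0.0]
force: [-0.5, 0.7, -2.0]
gripper_width: 0.0142
finger_force: 30.0
deck 7090 [624.6 -50.2] [139.7 137.4] 80.88184356689453 0.16392352804860638
plane 5600 [ 0.5771 -0.0504  0.1271] [-0.5653  0.0966  0.8192] tilt 34.995136942203025 yaw -9.69982638980051
mouth 0.77 [242.0, 163.6] [ 0.5846 -0.0503  0.1322]
hole 701 [-30.9108 -16.2822] [27.7617  2.1037] ((-1.574361801147461, -7.1483612060546875), (18.758176803588867, 58.69573211669922), 89.95661926269531) centre [ 0.5821 -0.057   0.1313]
knob [295.0, 154.2] [0.5827 0.0161 0.1475]
rej 1257 [ 542.9 -262.7] [ 55.7 150.5] 86.6377944946289
```

View pics/g2.png

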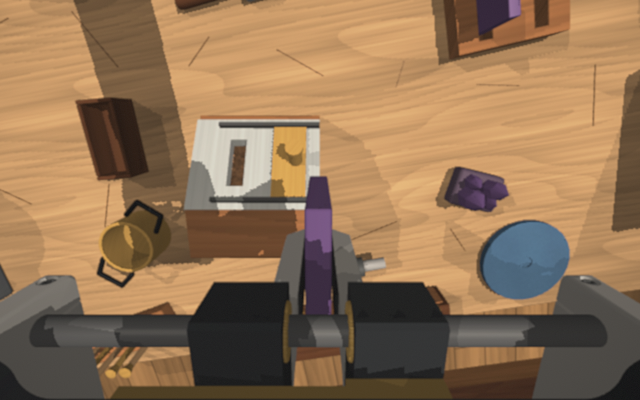

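The close view shows the gauge: slot at (237,162), shutter and knob at (290,155), reject box at (113,138). The hole fit gives a mouth at about (0.5807, -0.0576, 0.1304) after correcting for the visible edges, which agrees with the stated 0.130 height.

```bash
cat >> h.py <<'E'
MOUTH=np.array([.5807,-.0576,.1304]); YG=-9.8
RG=Rdown(YG,35); N=-RG[:,2]
E
python3 - <<'E'
from h import *
print(N,RG)
print(rows(MOUTH+N*.100-RG[:,0]*-.001,RG))
E
```

```text
[-0.56520675  0.09762816  0.81915204] [[-0.80719889  0.1702095   0.56520675]
 [ 0.13942746  0.9854079  -0.09762816]
 [-0.57357644  0.         -0.81915204]]
(array([ 81.1, -97. , 117.7]), array([  0., -35.,   0.]))
```

```bash
python3 -m handwheel '[[[15,-25,0,0,-7,0,0],[35,-55,10,0,-14,0,0],[55,-85,30,0,-21,0,0],[75,-97,55,0,-28,0,0],[81,-97,85,0,-35,0,0],[81,-97,112,0,-35,0,0],[81,-97,118,0,-35,0,0],[81,-97,118,0,-35,0,0],[81,-97,118,0,-35,0,0]]]' 
python3 - <<'E'
from h import *
print(rows(MOUTH+N*.064-RG[:,0]*-.001,RG), robot.get_state()['force'],np.round(robot.get_state()['q'],2))
E
```

```text
time: 6.73
eef_pos: [0.5261, -0.0491, 0.2149]
tool_rot: [0.302, 0.082, 0.95, -0.026]
force: [0.6, -1.0, -2.1]
gripper_width: 0.0142
finger_force: 30.0
(array([ 4.4,  1. , 36.9]), array([-0.1,  0.3, -0. ])) [ 0.56123794 -0.95395432 -2.10562842] [-0.37 -0.42  2.27  0.18  0.69 -1.87]
```

```bash
python3 -m handwheel '[[[0,0,12,0,0,0,0],[0,0,24,0,0,0,0],[0,0,28,0,0,0,0],[0,0,28,0,0,0,0],[0,0,28,0,0,0,0],[0,0,28,0,0,0,0]]]' 
python3 - <<'E'
from h import *
print(rows(MOUTH+N*.064-RG[:,0]*-.001,RG), robot.get_state()['force'])
E
```

```text
time: 7.23
eef_pos: [0.541, -0.0517, 0.1903]
tool_rot: [0.301, 0.082, 0.95, -0.026]
force: [-0.5, 0.3, -2.9]
gripper_width: 0.0141
finger_force: 30.0
(array([2.5, 1. , 8.1]), array([-0. ,  0.1, -0. ])) [-0.45263319  0.26120373 -2.90462352]
```

```bash
python3 -m handwheel '[[[2,1,3,0,0,0,0],[2,1,6,0,0,0,0],[2,1,7,0,0,0,0],[2,1,8,0,0,0,0],[2,1,9,0,0,0,0],[2,1,10,0,0,0,0],[2,1,10,0,0,0,0]]]' 
python3 - <<'E'
from h import *
p,r,s=tool(); print(rows(MOUTH+N*.064-RG[:,0]*-.001,RG), N@s['force'])
E
```

```text
time: 7.82
eef_pos: [0.5446, -0.0512, 0.1819]
tool_rot: [0.3, 0.081, 0.95, -0.026]
force: [-27.0, 4.8, 20.5]
gripper_width: 0.0141
finger_force: 30.0
(array([ 0.5, -0.2, -0.7]), array([-0.,  0.,  0.])) 32.497979223527786
```

```bash
python3 -m handwheel '[[[0,0,-0.5,0,0,0,0],[0,0,-0.5,0,0,0,0],[0,0,-0.5,0,0,0,0],[0,0,-0.5,0,0,0,0],[0,0,-0.5,0,0,0,0]]]' 
python3 - <<'E'
from h import *
p,r,s=tool(); print(rows(MOUTH+N*.064,RG), N@s['force'])
I,D=robot.camera('scene'); save(cv2.resize(I[130:290,190:460],(780,462)),'try')
I,D=robot.camera('wrist'); W=world('wrist',D)
E
```

```text
time: 8.23
eef_pos: [0.5444, -0.0511, 0.1819]
tool_rot: [0.3, 0.081, 0.95, -0.026]
force: [-18.7, 2.6, 15.6]
gripper_width: 0.0139
finger_force: 30.0
(array([-0.6, -0.2, -0.7]), array([-0. ,  0.1,  0. ])) 23.564310248539993
```

View pics/try.png

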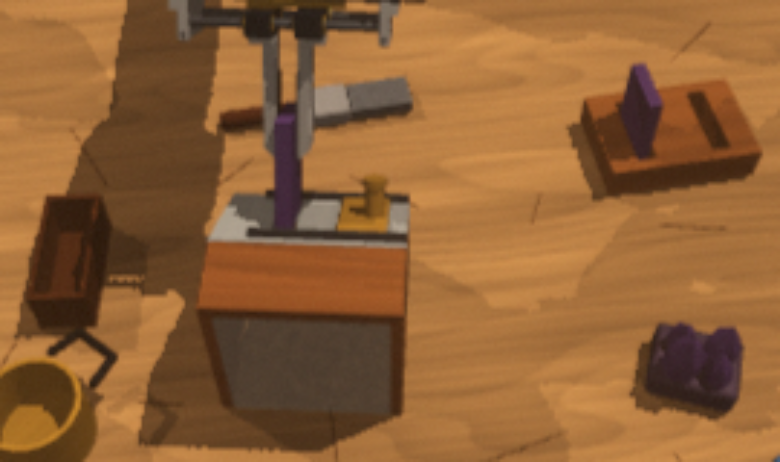

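The scene picture shows the wide blank standing square on the plate at (287,170), over the slot. It is held at 23 N, so the try should count. I back off and fit the reject box from the stored wrist view.

```bash
python3 -m handwheel '[[[0,0,-15,0,0,0,0],[0,0,-45,0,0,0,0],[0,0,-80,0,0,0,0],[0,0,-115,0,0,0,0],[0,0,-120,0,0,0,0],[0,0,-120,0,0,0,0],[0,0,-120,0,0,0,0]]]' 
python3 - <<'E'
from h import *
W=np.load('/tmp/g.npz')['W'];D=np.load('/tmp/g.npz')['D']
for hx in (.585,.59,.595):
    P=W[((W>(.44,-.33,.044))&(W<(hx,-.2,.056))).all(-1)&(D>0)]; r=cv2.minAreaRect((P[:,:2]*1000).astype(np.float32)); print(np.round(r[0],1),np.round(r[1],1),r[2])
c=np.array(r[0])/1e3; yaw=r[2]-90
print(rows((c[0],c[1],.25),Rdown(yaw)))
p,_,_=tool(); print((np.array([c[0],c[1],.25])-p).round(3),np.round(robot.get_state()['q'],2))
E
```

```text
time: 8.92
eef_pos: [0.476, -0.0394, 0.2769]
tool_rot: [0.299, 0.082, 0.95, -0.026]
force: [-0.5, 0.4, -2.8]
gripper_width: 0.0138
finger_force: 30.0
[ 525.7 -261.5] [ 53.2 115. ] 84.8638687133789
[ 525.7 -261.5] [ 53.2 115.1] 84.8638687133789
[ 525.7 -261.5] [ 53.2 115.1] 84.8638687133789
(array([ -56. , -210.3,   71.9]), array([-1.4, 34.9, -4.6]))
[ 0.05  -0.222 -0.027] [-0.39 -0.66  2.31  0.16  0.91 -1.85]
```

```bash
python3 -m handwheel '[[[0,-35,0,0,7,-1,0],[-10,-70,0,0,14,-2,0],[-20,-105,10,0,21,-3,0],[-30,-140,30,0,28,-4,0],[-45,-175,50,-1.4,35,-4.6,0],[-56,-205,72,-1.4,35,-4.6,0],[-56,-210,72,-1.4,35,-4.6,0],[-56,-210,72,-1.4,35,-4.6,0],[-56,-210,72,-1.4,35,-4.6,0]]]' 
python3 - <<'E'
from h import *
print(rows((.5257,-.2615,.0725),Rdown(-5.1)))
E
```

```text
time: 9.67
eef_pos: [0.5256, -0.2607, 0.248]
tool_rot: [-0.002, 0.045, 0.999, 0.001]
force: [-0.9, 1.0, -1.4]
gripper_width: 0.014
finger_force: 30.0
(array([ -0.9,  -1.2, 175.5]), array([ 0.1, -0.2, -0.1]))
```

```bash
python3 -m handwheel '[[[-1,-1,25,0,0,0,0],[-1,-1,55,0,0,0,0],[-1,-1,85,0,0,0,0],[-1,-1,115,0,0,0,0],[-1,-1,140,0,0,0,0],[-1,-1,158,0,0,0,0],[-1,-1,168,0,0,0,0],[-1,-1,174,0,0,0,0],[-1,-1,176,0,0,0,0],[-1,-1,177,0,0,0,0]]]' && python3 -m handwheel '[[[0,0,0.5,0,0,0,0],[0,0,0.5,0,0,0,0]]]'
```

```text
time: 10.5
eef_pos: [0.5275, -0.2624, 0.0752]
tool_rot: [0.001, 0.045, 0.999, -0.001]
force: [1.1, 0.2, -2.6]
gripper_width: 0.0138
finger_force: 30.0
time: 10.67
eef_pos: [0.5276, -0.2629, 0.0748]
tool_rot: [0.001, 0.045, 0.999, -0.001]
force: [0.2, 0.2, -2.4]
gripper_width: 0.0139
finger_force: 30.0
```

```bash
python3 -m handwheel '[[[0,0,1,0,0,0,0],[0,0,2,0,0,0,0],[0,0,3,0,0,0,0],[0,0,3,0,0,0,0],[0,0,3,0,0,0,0]]]'
```

```text
time: 11.08
eef_pos: [0.5268, -0.2624, 0.0704]
tool_rot: [-0.0, 0.045, 0.999, -0.0]
force: [-0.5, -0.2, -2.9]
gripper_width: 0.0138
finger_force: 30.0
```

```bash
python3 -m handwheel '[[[0,0,1,0,0,0,0],[0,0,2,0,0,0,0],[0,0,2,0,0,0,0],[0,0,2,0,0,0,0]]]'
```

```text
time: 11.42
eef_pos: [0.5271, -0.2627, 0.0698]
tool_rot: [-0.0, 0.045, 0.999, -0.001]
force: [-3.7, 0.8, 4.7]
gripper_width: 0.0139
finger_force: 30.0
```

```bash
python3 -m handwheel '[[[0,0,0,0,0,0,40],[0,0,0,0,0,0,40],[0,0,0,0,0,0,40],[0,0,0,0,0,0,40],[0,0,-10,0,0,0,40],[0,0,-40,0,0,0,40],[0,0,-80,0,0,0,50],[0,0,-120,0,0,0,50],[0,0,-160,0,0,0,50],[0,0,-195,0,0,0,50]]]'
python3 - <<'E'
from h import *
np.set_printoptions(precision=4,suppress=True)
W=None
kc=cal('wrist');I,D=robot.camera('wrist');W=world('wrist',D,kc)
P=W[((W>(.45,-.32,.07))&(W<(.60,-.2,.125))).all(-1)&(D>0)];print(len(P),np.percentile(P,[3,97],axis=0) if len(P) else 0)
print(rows((.43,.29,.28),Rdown(3)))
E
```

```text
time: 12.25
eef_pos: [0.5271, -0.2624, 0.2674]
tool_rot: [0.001, 0.045, 0.999, -0.001]
force: [0.1, -0.2, -0.3]
gripper_width: 0.0503
finger_force: 0.0
741 [[ 0.4929 -0.2694  0.0869]
 [ 0.5595 -0.2539  0.0979]]
(array([149. , 543.2, -11.2]), array([-0.6,  0.7, -8.1]))
```

The depth shows the wide blank standing in the reject box, its top at z 0.097. I move to the rack for the narrow one.

```bash
python3 -m handwheel '[[[10,39,-5,0,0,0,50],[20,79,-11,0,0,0,50],[31,118,-11,0,0,0,50],[42,157,-11,0,0,0,50],[53,196,-11,0,0,0,50],[64,235,-11,0,0,0,50],[75,274,-11,0,0,0,50],[86,313,-11,0,0,0,50],[97,352,-11,0,0,0,50],[107,391,-11,0,0,0,50]]]' && python3 -m handwheel '[[[10,39,0,0,0,0,50],[21,78,0,0,0,-4,50],[32,117,0,0,0,-8,50],[42,152,0,0,0,-8,50],[42,152,0,0,0,-8,50],[42,152,0,0,0,-8,50],[42,152,0,0,0,-8,50]]]' && python3 rk.py
python3 - <<'E'
from h import *
print(rows((.446,.2902,.074),Rdown(3)))
E
```

```text
time: 13.13
eef_pos: [0.4545, 0.1386, 0.2749]
tool_rot: [0.0, 0.045, 0.999, -0.0]
force: [0.7, 0.3, -0.2]
gripper_width: 0.0505
finger_force: 0.0
time: 13.72
eef_pos: [0.4271, 0.2916, 0.2743]
tool_rot: [-0.0, -0.025, 1.0, -0.001]
force: [-0.9, 0.3, 1.3]
gripper_width: 0.0499
finger_force: 0.0
rack 6319 [444.6 327.8] [ 99.7 150.2] 2.8 0.03560842140003116
nar 536 [446.4 290.7] [55.6 13.9] 3.4 0.10049377618967704
(array([-18.6,  -1.7, 200.3]), array([-0.1, -0. , -0.2]))Traceback (most recent call last):
  File "rk.py", line 6, in <module>
    if n!='rack': zt=np.percentile(P[:,2],95); P=P[abs(P[:,2]-zt)<.006]
                     ~~~~~~~~~~~~~^^^^^^^^^^^
    return _quantile_unchecked(
        a, q, axis, out, overwrite_input, method, keepdims, weights)
    return _ureduce(a,
                    func=_quantile_ureduce_func,
    ...<5 lines>...
                    overwrite_input=overwrite_input,
                    method=method)
    r = func(a, **kwargs)
    result = _quantile(arr,
                       quantiles=q,
    ...<2 lines>...
                       out=out,
                       weights=wgt)
    slices_having_nans = np.isnan(arr[-1, ...])
                                  ~~~^^^^^^^^^
IndexError: index -1 is out of bounds for axis 0 with size 0
```

```bash
python3 -m handwheel '[[[-19,-1,35,0,0,0,50],[-19,-1,75,0,0,0,50],[-19,-1,115,0,0,0,50],[-19,-1,150,0,0,0,50],[-19,-1,180,0,0,0,50],[-19,-1,194,0,0,0,50],[-19,-1,198,0,0,0,50],[-19,-1,198,0,0,0,0],[-19,-1,198,0,0,0,0],[-19,-1,198,0,0,0,0]]]' 30 && python3 -m handwheel '[[[0,0,0,0,0,0,0],[0,0,0,0,0,0,0],[0,0,0,0,0,0,0],[0,0,0,0,0,0,0],[0,0,0,0,0,0,0]]]'
```

```text
time: 14.6
eef_pos: [0.4477, 0.2918, 0.0781]
tool_rot: [0.001, -0.025, 1.0, 0.0]
force: [-0.2, -0.4, 0.6]
gripper_width: 0.0335
finger_force: 0.0
time: 15.02
eef_pos: [0.4466, 0.2917, 0.077]
tool_rot: [0.0, -0.025, 1.0, -0.0]
force: [-1.2, -1.9, 5.3]
gripper_width: 0.0136
finger_force: 30.0
```

```bash
python3 -m handwheel '[[[0,0,-20,0,0,0,0],[0,0,-60,0,0,0,0],[0,0,-100,0,0,0,0],[0,0,-140,0,0,0,0],[0,0,-180,0,0,0,0],[0,-25,-210,0,0,0,0],[0,-60,-228,0,0,3,0],[0,-100,-230,0,0,7,0],[0,-140,-230,0,0,12,0],[0,-160,-230,0,0,12.5,0]]]'
python3 - <<'E'
from h import *
print(rows(MOUTH+N*.1,RG))
E
```

```text
time: 15.85
eef_pos: [0.4539, 0.1293, 0.306]
tool_rot: [-0.0, 0.086, 0.996, -0.001]
force: [-0.2, -0.2, -2.2]
gripper_width: 0.014
finger_force: 30.0
(array([ -99.8, -162.2,   94. ]), array([ -0.1, -35. ,  -0.1]))
```

```bash
python3 -m handwheel '[[[-20,-33,0,0,-7,0,0],[-40,-66,0,0,-14,0,0],[-60,-98,15,0,-21,0,0],[-80,-130,35,0,-28,0,0],[-98,-160,60,0,-35,0,0],[-100,-162,90,0,-35,0,0],[-100,-162,94,0,-35,0,0],[-100,-162,94,0,-35,0,0],[-100,-162,94,0,-35,0,0],[-100,-162,94,0,-35,0,0]]]'
python3 - <<'E'
from h import *
print(rows(MOUTH+N*.067,RG)); 
E
```

```text
time: 16.68
eef_pos: [0.5272, -0.0439, 0.2154]
tool_rot: [0.301, 0.079, 0.95, -0.026]
force: [-0.0, -0.2, -1.7]
gripper_width: 0.0135
finger_force: 30.0
(array([ 3.8, -4.4, 34.2]), array([0.1, 0.2, 0.3]))
```

```bash
python3 -m handwheel '[[[3,-4,12,0,0,0,0],[3,-4,22,0,0,0,0],[3,-4,26,0,0,0,0],[3,-4,26,0,0,0,0],[3,-4,26,0,0,0,0],[3,-4,26,0,0,0,0]]]'
python3 - <<'E'
from h import *
for i in range(3): print(rows(MOUTH+N*.067,RG)); robot.camera('top')
E
```

```text
time: 17.18
eef_pos: [0.5378, -0.0503, 0.1907]
tool_rot: [0.3, 0.079, 0.95, -0.026]
force: [-0.1, -0.1, -2.2]
gripper_width: 0.0138
finger_force: 30.0
(array([-1. ,  0.1,  7.4]), array([0.1, 0.1, 0.2]))
(array([-1.2,  0.2,  7.3]), array([0.1, 0.1, 0.2]))
(array([-1.4,  0.3,  7.2]), array([0.1, 0.1, 0.2]))
```

```bash
python3 -m handwheel '[[[-1,0,3,0,0,0,0],[-1,0,6,0,0,0,0],[-1,0,8,0,0,0,0],[-1,0,10,0,0,0,0],[-1,0,12,0,0,0,0],[-1,0,12,0,0,0,0]]]'
python3 - <<'E'
from h import *
p,r,s=tool(); print(rows(MOUTH+N*.067,RG),r.T@s['force'])
E
```

```text
time: 17.83
eef_pos: [0.5447, -0.0518, 0.1794]
tool_rot: [0.299, 0.08, 0.951, -0.026]
force: [0.1, 0.0, -1.8]
gripper_width: 0.0136
finger_force: 30.0
(array([-1.7,  0.4, -5.9]), array([ 0.1, -0.1,  0.2])) [0.94862894 0.04645279 1.55588867]
```

It is about 6 mm into the slot with no contact force. I go deeper.

```bash
python3 -m handwheel '[[[-1,0,4,0,0,0,0],[-1,0,8,0,0,0,0],[-1,0,12,0,0,0,0],[-1,0,16,0,0,0,0],[-1,0,20,0,0,0,0],[-1,0,24,0,0,0,0],[-1,0,27,0,0,0,0],[-1,0,27,0,0,0,0],[-1,0,27,0,0,0,0]]]'
python3 - <<'E'
from h import *
p,r,s=tool(); print(rows(MOUTH+N*.067,RG),r.T@s['force'])
E
```

```text
time: 18.58
eef_pos: [0.5608, -0.0545, 0.1583]
tool_rot: [0.299, 0.08, 0.95, -0.026]
force: [-0.1, -0.1, -2.1]
gripper_width: 0.0137
finger_force: 30.0
(array([ -0.5,   0.4, -32.6]), array([ 0.1, -0. ,  0.2])) [ 1.31589778 -0.09549377  1.69524619]
```

```bash
python3 -m handwheel '[[[0,0,0,0,0,0,40],[0,0,0,0,0,0,40],[0,0,0,0,0,0,40],[0,0,0,0,0,0,40],[0,0,0,0,0,0,40],[0,0,0,0,0,0,40],[0,0,-20,0,0,0,40],[0,0,-55,0,0,0,40],[0,0,-90,0,0,0,40],[0,0,-90,0,0,0,40]]]'
python3 - <<'E'
from h import *
I,D=robot.camera('scene'); save(cv2.resize(I[130:290,190:460],(780,462)),'let')
for c in ('scene',):
  for n in ('narrow_blank','narrow_top'):
    for d in (robot.masks_of(c,n) if n[-1]=='k' else robot.pinpoint(c,n)): print(n,d['score'],d.get('box',d.get('at')))
E
```

```text
time: 19.42
eef_pos: [0.5112, -0.0464, 0.2407]
tool_rot: [0.306, 0.079, 0.948, -0.028]
force: [0.9, -0.5, 1.0]
gripper_width: 0.0398
finger_force: 0.0
```

View pics/let.png

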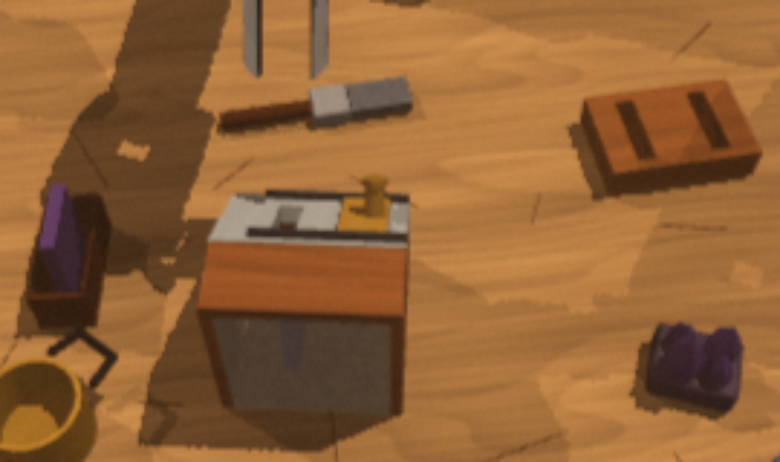

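The picture shows the narrow blank inside the gauge behind the window at (290,345). The wide one is in the reject box at (62,240), and the slot is empty. Now the shutter knob.

```bash
python3 - <<'E'
from h import *
print(rows(MOUTH+RG[:,1]*.073+N*.06,RG))
E
```

```text
(array([-0.4, 73.4, 64.7]), array([0. , 0. , 0.2]))
```

```bash
python3 -m handwheel '[[[0,35,0,0,0,0,44],[0,70,5,0,0,0,44],[0,73,35,0,0,0,44],[0,73,60,0,0,0,44],[0,73,64,0,0,0,44],[0,73,64,0,0,0,44],[0,73,64,0,0,0,44]]]'
python3 - <<'E'
from h import *
np.set_printoptions(precision=4,suppress=True)
print(rows(MOUTH+RG[:,1]*.073+N*.019,RG))
I,D=robot.camera('top')
for c in ('top','wrist','scene'):
    kc=cal(c);k,M,t=kc;C=-M.T@t; robot.camera(c)
    for d in robot.pinpoint(c,'shutter_knob')[:1]:
        v=M.T@np.array([(d['at'][0]-k['cx'])/k['fx'],(d['at'][1]-k['cy'])/k['fy'],1]); m=MOUTH+.02*N
        X=C+v*((m-C)@N)/(v@N)-MOUTH; print(c,d['score'],X@-RG[:,0],X@RG[:,1])
E
```

```text
time: 20.15
eef_pos: [0.5579, 0.0197, 0.1786]
tool_rot: [0.298, 0.08, 0.951, -0.026]
force: [0.5, -0.3, 0.1]
gripper_width: 0.0439
finger_force: 0.0
(array([-1.7,  0.6, 40.9]), array([ 0. , -0.2,  0.1]))
wrist 0.97 0.00035938553767849064 0.07324106789925401
scene 0.73 0.08295895174379116 0.005479603761937023
```

Wrist pinpoint agrees: x 0, y 73 mm. I descend and grip.

```bash
python3 -m handwheel '[[[0,0,15,0,0,0,44],[0,0,30,0,0,0,44],[0,0,38,0,0,0,44],[0,0,40,0,0,0,44],[0,0,40,0,0,0,44],[0,0,40,0,0,0,10],[0,0,40,0,0,0,10],[0,0,40,0,0,0,10],[0,0,40,0,0,0,10],[0,0,40,0,0,0,10]]]' 20
```

```text
time: 21.33
eef_pos: [0.5812, 0.0159, 0.1476]
tool_rot: [0.3, 0.08, 0.95, -0.026]
force: [-1.9, -1.3, 1.9]
gripper_width: 0.019
finger_force: 20.0
```

Gripped (19 to 20 mm, by the head). I slide in -y.

```bash
python3 -m handwheel '[[[0,-8,0,0,0,0,10],[0,-18,0,0,0,0,10],[0,-28,0,0,0,0,10],[0,-38,0,0,0,0,10],[0,-48,0,0,0,0,10],[0,-56,0,0,0,0,10],[0,-60,0,0,0,0,10],[0,-60,0,0,0,0,10],[0,-60,0,0,0,0,10]]]'
python3 - <<'E'
from h import *
p,r,s=tool(); print(r.T@s['force'],(p-MOUTH)@RG[:,1])
E
```

```text
time: 22.08
eef_pos: [0.571, -0.0435, 0.1476]
tool_rot: [0.3, 0.08, 0.95, -0.026]
force: [-7.2, -1.2, 6.1]
gripper_width: 0.0186
finger_force: 20.0
[ 2.19307162 -2.36209616 -8.93095835] 0.012227786473808067
```

```bash
python3 -m handwheel '[[[0,-1.5,0,0,0,0,10],[0,-3,0,0,0,0,10],[0,-4.5,0,0,0,0,10],[0,-5.5,0,0,0,0,10],[0,-5.5,0,0,0,0,10],[0,-5.5,0,0,0,0,10]]]'
python3 - <<'E'
from h import *
p,r,s=tool(); print(r.T@s['force'],(p-MOUTH)@RG[:,1])
E
```

```text
time: 22.58
eef_pos: [0.5702, -0.0482, 0.1476]
tool_rot: [0.3, 0.08, 0.95, -0.026]
force: [-6.3, 2.6, 4.9]
gripper_width: 0.019
finger_force: 20.0
[ 2.64086028  1.49545786 -7.79297327] 0.007457538883257539
```

```bash
python3 -m handwheel '[[[0,-1.5,0,0,0,0,10],[0,-3,0,0,0,0,10],[0,-3,0,0,0,0,10],[0,-3,0,0,0,0,10]]]'
python3 - <<'E'
from h import *
p,r,s=tool(); print(r.T@s['force'],(p-MOUTH)@RG[:,1])
E
```

```text
time: 22.92
eef_pos: [0.5699, -0.0489, 0.1476]
tool_rot: [0.3, 0.08, 0.95, -0.023]
force: [0.7, 13.4, 5.0]
gripper_width: 0.0192
finger_force: 20.0
[-1.57125526 13.3688734  -4.92798295] 0.0067322561501604586
```

At the hard stop (13 N). I release, centring first to avoid dragging the shutter, and retreat.

```bash
python3 -m handwheel '[[[0,2,0,0,0,0,44],[0,2,0,0,0,0,44],[0,2,0,0,0,0,44],[0,2,0,0,0,0,44],[0,2,0,0,0,0,44],[0,2,-20,0,0,0,44],[0,2,-50,0,0,0,44],[0,2,-85,0,0,0,44],[0,2,-100,0,0,0,44],[0,2,-100,0,0,0,44]]]'
python3 - <<'E'
from h import *
kc=cal('wrist');k,M,t=kc;C=-M.T@t; I,D=robot.camera('wrist'); J,_=robot.camera('scene')
for d in robot.pinpoint('wrist','shutter_knob')[:1]:
    v=M.T@np.array([(d['at'][0]-k['cx'])/k['fx'],(d['at'][1]-k['cy'])/k['fy'],1]); m=MOUTH+.02*N
    X=C+v*((m-C)@N)/(v@N)-MOUTH; print(d['score'],X@-RG[:,0],X@RG[:,1])
save(np.vstack([cv2.resize(I,(480,300)),cv2.resize(J[130:290,190:460],(480,284))]),'end')
E
```

```text
time: 23.75
eef_pos: [0.5142, -0.0405, 0.2334]
tool_rot: [0.303, 0.08, 0.949, -0.027]
force: [0.1, -1.0, 0.4]
gripper_width: 0.0438
finger_force: 0.0
```

View pics/end.png

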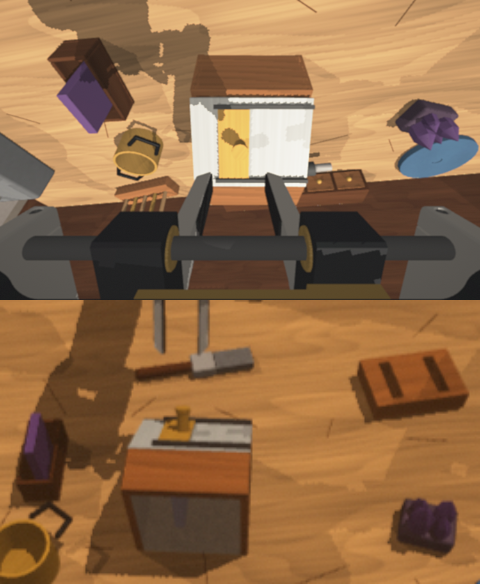

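The shutter covers the slot in both views (knob at (235,137) and (183,425)). I do one quick check that it stayed at the stop, then hand in.

```bash
python3 - <<'E'
from h import *
kc=cal('wrist');I,D=robot.camera('wrist');W=world('wrist',D,kc)-MOUTH
x=W@-RG[:,0];y=W@RG[:,1];z=W@N
hsv=cv2.cvtColor(I,cv2.COLOR_RGB2HSV)
s=(D>0)&(abs(x)<.042)&(abs(y)<.06)&(z>.001)&(z<.009)&(hsv[...,1]>90)
a=y[s&(abs(x)>.015)]; print(s.sum(),np.percentile(a,[1,50,99])*1000)
k=(D>0)&(abs(x)<.02)&(abs(y)<.05)&(z>.03)&(z<.042); print('knob head',k.sum(),np.percentile(y[k],[2,98])*1000)
E
```

```text
2965 [-19.22684015  -0.48415828  19.53226096]
knob head 424 [-0.50424236 16.90578397]
```

Plate is centred at about 0 mm (±19.4) and the knob head at 8.2 mm, so it is shut.

```bash
python3 -c "
from cell import robot
print(robot.job_done())"
```

```text
the job is handed in; nothing more can be done
None
```

The job is handed in at about 24 s of the 72 s allowed: the wide blank was tried on the slot and now stands in the reject box, the narrow one is inside the gauge box, and the shutter is shut at its stop. I did not touch the pot, amethyst or brush, and the hand-in returned no verdict.

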